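# Put compressor spares away in their stock bins

## Robot

A 6-joint arm with a two-finger parallel gripper is mounted at the origin on the work surface. World frame = base frame: x ahead of the robot, y to its left, z up, the work surface at z = 0. Lengths are in m, angles in rad, forces in N, time in s.
With the tool pointing down it reaches from about 0.325 to 0.9 m from the base axis. Payload 6.1 kg.
Tool frame: the origin (TCP) lies on the centre line of the jaws, within the pads' length; the fingertips stand 22 mm ahead of it and the grasp point (between the pads) lies 3 mm ahead of it; z points along the fingers, y is the direction in which the jaws open and shut (so a half turn about z gives the same grasp; the last joint's range is limited). The gripper opens to 85 mm and grips with 20 to 120 N. Pads are 22 mm wide; open, the fingers measure 114 mm over their backs; the gripper's body (76 mm by 85 mm) begins 54 mm behind the grasp point. The pads swing forward as they close: fully open they stand 13 mm farther back than shut.
Start: joints at [-1.242, 0.22, 1.526, -0, 1.395, -0.126], TCP at [0.275, -0.561, 0.253] pointing down, gripper open.
Joint ranges: [-2.98, 2.98], [-0.91, 2.08], [0.09, 2.57], [-1.24, 4.39], [0.2, 2.65], [-2.68, 2.68]. Speed limits (rad/s): [2.57, 2.57, 3.01, 3.14, 3.14, 3.14].

## Interface

Orientations are given as [roll, pitch, yaw] about the fixed x, y, z axes, in that order (R = Rz(yaw) Ry(pitch) Rx(roll)).
In Python, from station import sensors, eyes, job gives the robot as it stands.
- The arm moves only by the tool apply_moves, never from a script. Its argument "series" is one flat list of numbers, 7 for each row, row after row: the shift along the tool's x, y, z in m, then the turn, a rotation vector about the tool's x, y, z in rad, then the opening in per cent of the stroke, from 0 (shut) to 100 (fully open). A call has 1 to 20 rows; each row is the pose to reach, as a shift and turn from the pose commanded when the call began, along the tool's axes at that moment; what a row does not reach only later rows make up. A row lasts 1/12 s, in which the tool goes at most 41.7 mm and 7.16 degrees, less where a joint would pass 70% of its speed; a pose out of reach is approached as far as the arm can. A call with a gripper value outside its range is refused whole. The fingers move at their own pace and stop on an object; the grip force is fixed at half the most. Time passes only in rows, so rows that repeat a pose let the fingers close. It gives the time, the measured TCP pose, the force and the opening at its end, in the units of the state.
- sensors.state(): the state, without advancing time (a new reading comes with each control period).
- eyes.grab_frame(name): name is "side" or "top"; returns a dict with "image" (400x640x3 uint8, blue, green, red), "intrinsics" (3x3 intrinsics, pixels), "world_to_cam" (4x4, takes a point from world to camera coordinates). Camera axes: x right, y up, looking along -z (the intrinsics and any distortion apply to the point x, -y, -z); pixel columns grow to the right and rows downward; lengths in m; the calibration is good to about 2 mm. A picture is of the moment at which its call begins. There is no depth.
- job.finish_job(): hands the job in, once; it reports no verdict.
The state is a dict: "t": time; "joint_positions": joint angles; "joint_velocities": joint speeds; "joint_torque": joint torques, N m; "tool_pos": TCP position; "tcp_rot": TCP orientation; "contact_force": force on the tool from outside, world axes, zero at the start; "ft_torque": the same for the moment, N m; "finger_gap": opening from 0.0 (shut) to 1.0 (fully open).
Only numpy, scipy, OpenCV 4.12 (cv2) and the standard library are available. Lean on these libraries where they do the work, as an engineer would, in place of code of your own. Each camera call takes 0.05 s, during which the arm holds its last target. There are 200 camera calls.

## Task

Put the five loose spare parts on the bench away, each into the red bin that already holds its own kind: both blue-capped air filters, both brass ball valves and the pressure gauge. Set each one down, rather than dropping it in, the right way up (as it stands now) and flat on the floor of its bin, not leaning or resting on another part. Leave the black socket and the steel hose clamp, which lie among the parts, where they are.

Things in the scene. Friction and masses are not known exactly. Their poses are not given: they have to be found in the camera images.
- filter_a_c (a point): One of two alike air filter cartridges, standing on end on the bench: cylinder 48 mm in diameter and 48 mm high, pale pleated paper between two blue caps, dark hole in the top; 70 g. Point: its centre, 24 mm above its foot; z up along its axis.
- filter_b_c (a point): The other of the two alike air filter cartridges, standing on end on the bench: cylinder 48 mm in diameter and 48 mm high, pale pleated paper between two blue caps, dark hole in the top; 70 g. Point: its centre, 24 mm above its foot; z up along its axis.
- valve_a_c (a point): One of two alike small brass ball valves, red lever on top, standing on its foot: 62 mm long over its two pipe ends (along its x), flat-sided block body 30 mm (x) by 24 mm (y) by 24 mm high from the foot up, lever 42 by 10 mm along x between 31 and 42 mm above the foot; 130 g. Grip across y. Point: its centre, 21 mm above its foot; z up.
- valve_b_c (a point): The other of the two alike small brass ball valves, red lever on top, standing on its foot: 62 mm long over its two pipe ends (along its x), flat-sided block body 30 mm (x) by 24 mm (y) by 24 mm high from the foot up, lever 42 by 10 mm along x between 31 and 42 mm above the foot; 130 g. Grip across y. Point: its centre, 21 mm above its foot; z up.
- gauge_c (a point): Pressure gauge lying on its back, white dial with a red needle up: black and steel round case 52 mm in diameter, 30 mm high, with a brass stem 14 mm wide standing out to 47 mm from the centre towards its -x; 150 g. Grip the case across y. Point: centre of the case, 15 mm above its back; z up through the dial.
- bin_filter: Red stock bin, fixed, 180 (x) by 150 (y) mm, walls and floor 4 mm, back wall (+x) 60 mm high, sides sloping to a 30 mm lip at the front (-x, robot's side; yaw within 0.1 rad). Origin: centre of underside, z up. This one holds two blue-capped filters, fixed, side by side along its back. Floor free from x = -86 to 34 mm, y = -71 to 71 mm.
- bin_valve: Red stock bin, fixed, 180 (x) by 150 (y) mm, walls and floor 4 mm, back wall (+x) 60 mm high, sides sloping to a 30 mm lip at the front (-x, robot's side; yaw within 0.1 rad). Origin: centre of underside, z up. This one holds three brass valves with red levers, fixed, side by side along its back, their pipes along x. Floor free from x = -86 to 19 mm, y = -71 to 71 mm.
- bin_gauge: Red stock bin, fixed, 180 (x) by 150 (y) mm, walls and floor 4 mm, back wall (+x) 60 mm high, sides sloping to a 30 mm lip at the front (-x, robot's side; yaw within 0.1 rad). Origin: centre of underside, z up. This one holds one pressure gauge, fixed, dial up, at its back left (+y). Floor free from x = -86 to 30 mm, y = -71 to 71 mm.
- socket: Black impact socket standing on end among the parts, 26 mm in diameter, 38 mm high, loose; not part of the job, to stay where it is. Origin: centre of its foot.
- clamp: Steel hose clamp lying flat among the parts: ring 38 mm in diameter with a screw housing out to 27 mm from its centre towards its +x, 12 mm high, loose; not part of the job, to stay where it is. Origin: centre of the ring, on the bench.
Not all that is in view belongs to the job. Leave any orange look-alike of the part that bears filter_a_c alone. What is shaped like the part that bears valve_b_c but pink is not meant.

How it is judged:
At the end, for the whole second after the job is handed in: Filters, valves and gauge each in the bin of their kind: centre inside the walls and at most 8 mm higher than when standing on the bin's floor, upright within 0.17 rad, at rest. Socket and clamp within 25 mm of where they were (x of filter_a_c in the frame of bin_filter between -0.08 and 0.07 m and y of filter_a_c in the frame of bin_filter between -0.068 and 0.068 m and z of filter_a_c in the frame of bin_filter between 0.01 and 0.036 m and angle between each of filter_a_c, filter_b_c, valve_a_c, valve_b_c, gauge_c's own z axis and vertical below 0.17 rad and linear speed of each of filter_a, filter_b, valve_a, valve_b, gauge below 0.02 m/s and angular speed of each of filter_a, filter_b, valve_a, valve_b, gauge below 0.3 rad/s and x of filter_b_c in the frame of bin_filter between -0.08 and 0.07 m and y of filter_b_c in the frame of bin_filter between -0.068 and 0.068 m and z of filter_b_c in the frame of bin_filter between 0.01 and 0.036 m and x of valve_a_c in the frame of bin_valve between -0.08 and 0.07 m and y of valve_a_c in the frame of bin_valve between -0.068 and 0.068 m and z of valve_a_c in the frame of bin_valve between 0.01 and 0.033 m and x of valve_b_c in the frame of bin_valve between -0.08 and 0.07 m and y of valve_b_c in the frame of bin_valve between -0.068 and 0.068 m and z of valve_b_c in the frame of bin_valve between 0.01 and 0.033 m and x of gauge_c in the frame of bin_gauge between -0.08 and 0.07 m and y of gauge_c in the frame of bin_gauge between -0.068 and 0.068 m and z of gauge_c in the frame of bin_gauge between 0.01 and 0.027 m and distance of each of socket, clamp from where it was at the start of the episode below 0.025 m); the robot touches nothing.
It fails at once if the socket was shifted by more than 25 mm (distance of socket from where it was at the start of the episode above 0.025 m).
It fails at once if the hose clamp was shifted by more than 25 mm (distance of clamp from where it was at the start of the episode above 0.025 m).
It fails at once if a part was let fall instead of set down (clear of the fingers and faster than 0.6 m/s) ((linear speed of filter_a above 0.6 m/s and contact force between the fingers and filter_a below 0.05 N) or (linear speed of filter_b above 0.6 m/s and contact force between the fingers and filter_b below 0.05 N) or (linear speed of valve_a above 0.6 m/s and contact force between the fingers and valve_a below 0.05 N) or (linear speed of valve_b above 0.6 m/s and contact force between the fingers and valve_b below 0.05 N) or (linear speed of gauge above 0.6 m/s and contact force between the fingers and gauge below 0.05 N)).
It also fails if it takes over 134 s, if anything falls off the work surface, if the arm or the gripper's body presses on something with over 40 N, if the wrist force passes 120 N, or if a joint passes its speed limit or range.

## Working session

There is one attempt and no reset: what is moved stays moved. The work goes in short steps, Python scripts to look and compute and a tool call to move; the robot and the scene stay as the last step left them, time stands still between calls to the robot, and variables do not carry over. Pictures are saved under pics/ and viewed, about 12 in all and at most 16, crops included, and the job is handed in when it is done.

Besides the shell and the picture viewer there is one more tool, called after "Call:" by a JSON object that holds its "method" and its "body". apply_moves: Moves the arm, as the interface text tells. Its arguments: {"type":"object","properties":{"series":{"type":"array","items":{"type":"number"}}},"required":["series"]}

```bash
ls; mkdir -p pics
python3 - <<'E'
from station import sensors, eyes
import cv2
for n in ("top","side"):
    f=eyes.grab_frame(n); cv2.imwrite(f"pics/{n}0.png",f["image"]); print(n,f["intrinsics"],f["world_to_cam"])
s=sensors.state(); print(s)
E
```

```text
pics
top [[507.0051988    0.         312.47049547]
 [  0.         507.0051988  206.5912923 ]
 [  0.           0.           1.        ]] [[ 0.02355502 -0.999656    0.01153445 -0.01943508]
 [ 0.99414374  0.0246392   0.10521943 -0.51103247]
 [-0.10546743  0.00898845  0.99438213 -1.0602236 ]
 [ 0.          0.          0.          1.        ]]
side [[475.32534606   0.         321.72361372]
 [  0.         475.32534606 193.84367492]
 [  0.           0.           1.        ]] [[-0.80822281 -0.58829106 -0.02625867  0.44114544]
 [ 0.27044347 -0.4104201   0.87087064 -0.20119271]
 [-0.5231025   0.69675603  0.49081036 -0.73095504]
 [ 0.          0.          0.          1.        ]]
{'t': 0.1, 'joint_positions': array([-1.24206950e+00,  2.21149868e-01,  1.52749543e+00, -2.38879673e-05,
        1.39472019e+00, -1.26079770e-01]), 'joint_velocities': array([-0.00048281, -0.00146374, -0.00257067,  0.00140211, -0.00054194,
       -0.00050413]), 'joint_torque': array([ 1.82003925e-03, -4.98243678e+01, -3.90547657e+01, -1.53421488e-04,
        5.67220981e-03, -4.05923606e-05]), 'tool_pos': array([ 0.27439004, -0.56097721,  0.25230767]), 'tcp_rot': array([-3.13983093e+00, -1.99602398e-04,  4.54810629e-01]), 'contact_force': array([-0.10034566, -0.00914297, -0.21181226]), 'ft_torque': array([-0.05447426,  0.01673007, -0.0246564 ]), 'finger_gap': 1.0034948639893186}
```

View pics/top0.png

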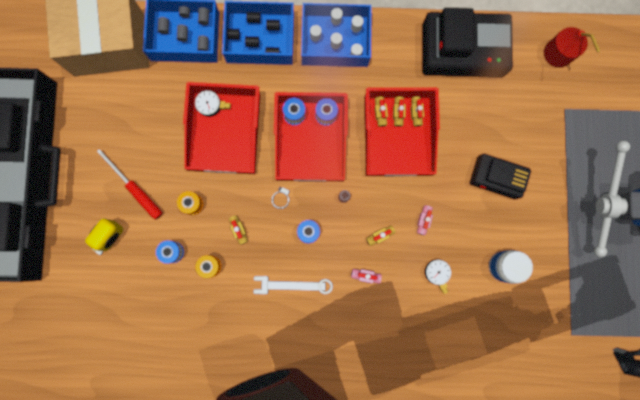

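View pics/side0.png

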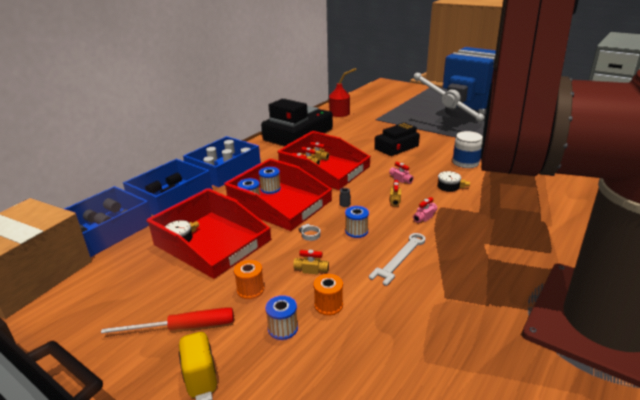

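Top view. Blue-capped filters are at (168,251) and (308,231), with orange look-alikes at (188,202) and (207,266). Brass valves are at (237,229) and (380,235), with pink look-alikes at (426,219) and (366,276). The gauge is at (438,271), the clamp at (281,198) and the socket at (344,196). From left to right the bins hold gauge, filter and valve; the side view agrees.

```bash
cat > h.py <<'E'
import numpy as np, cv2
from station import sensors, eyes
def cast(f,px,z):
    u=cv2.undistortPoints(np.array([[px]],float),f["intrinsics"],None)[0,0]
    M=f["world_to_cam"];R,t=M[:3,:3],M[:3,3]
    c=-R.T@t; d=R.T@np.array([u[0],-u[1],-1.])
    return c+d*(z-c[2])/d[2]
def goto(x,y,z,yaw):
    "shift in tool axes and turn from the present pose (tool down)"
    s=sensors.state(); p=s["tool_pos"]; a=s["tcp_rot"][2]
    d=np.array([x,y,z])-p
    return np.round([d[0]*np.cos(a)+d[1]*np.sin(a), d[0]*np.sin(a)-d[1]*np.cos(a), -d[2], -((yaw-a+np.pi)%(2*np.pi)-np.pi)],4)
E
python3 - <<'E'
from h import *
f=eyes.grab_frame("top"); im=f["image"]; hsv=cv2.cvtColor(im,cv2.COLOR_BGR2HSV)
H,S,V=cv2.split(hsv)
def blob(m,c,r=20):
    w=np.zeros_like(m);cv2.circle(w,c,r,255,-1); m=cv2.bitwise_and(m,w)
    n,l,st,ce=cv2.connectedComponentsWithStats(m)
    k=1+np.argmax(st[1:,4]); return cv2.convexHull(np.argwhere(l==k)[:,::-1].astype(np.int32)), st[k,4]
blue=cv2.inRange(hsv,(95,120,80),(125,255,255))
for n,c in (("filter_a",(168,251)),("filter_b",(308,231))):
    h,a=blob(blue,c); (x,y),r=cv2.minEnclosingCircle(h); print(n,a,(x,y),r,cast(f,(x,y),.046).round(4))
red=cv2.inRange(hsv,(0,190,90),(5,255,255))|cv2.inRange(hsv,(174,190,90),(180,255,255))
yel=cv2.inRange(hsv,(20,140,80),(35,255,255))
for n,c in (("valve_a",(237,229)),("valve_b",(380,235))):
  for k,m,z in (("red",red,.042),("brass",yel|red,.015)):
    h,a=blob(m,c); r=cv2.minAreaRect(h); b=cv2.boxPoints(r); P=np.array([cast(f,q,z)[:2] for q in b])
    e=[P[1]-P[0],P[2]-P[1]]; e=max(e,key=np.linalg.norm); print(n,k,a,r,P.mean(0).round(4),"len",np.linalg.norm(e).round(3),"ang",np.arctan2(e[1],e[0]).round(3))
h,a=blob(cv2.inRange(hsv,(0,0,150),(180,60,255)),(438,271)); (x,y),r=cv2.minEnclosingCircle(h); g=cast(f,(x,y),.03); print("gauge",a,(x,y),r,g.round(4))
h,a=blob(yel,(444,288),10); q=h.reshape(-1,2).mean(0); d=cast(f,q,.015)-g; print("stem",a,q,d,np.arctan2(d[1],d[0]))
for n,c in (("gauge",(222,128)),("filter",(311,137)),("valve",(401,131))):
    h,a=blob(red,c,70); p=cv2.approxPolyDP(h,8,True).reshape(-1,2); print("bin",n,a)
    for q in p: print(q,"z0",cast(f,q,0)[:2].round(3),"z60",cast(f,q,.06)[:2].round(3))
print("socket",cast(f,(344,194),.038)[:2],"clamp",cast(f,(281,198),.006)[:2])
c=im[170:300,140:470]; cv2.imwrite("pics/crop1.png",cv2.resize(c,None,fx=2.4,fy=2.4,interpolation=cv2.INTER_CUBIC))
E
```

```text
filter_a 253 (167.70062255859375, 251.37774658203125) 11.297191619873047 [0.4082 0.292  0.046 ]
filter_b 217 (308.1666564941406, 231.3095245361328) 10.691879272460938 [0.457  0.0009 0.046 ]
valve_a red 15 ((238.9000244140625, 234.6999969482422), (5.0596442222595215, 2.5298221111297607), 71.56504821777344) [0.4466 0.1461] len 0.011 ang -2.783
valve_a brass 122 ((238.66380310058594, 229.21554565429688), (28.75611114501953, 9.716675758361816), 66.80140686035156) [0.4598 0.1507] len 0.062 ang -2.702
valve_b red 12 ((376.42303466796875, 237.38461303710938), (2.2188007831573486, 4.714951992034912), 56.30992889404297) [ 0.448 -0.143] len 0.01 ang -0.964
valve_b brass 86 ((376.5000305175781, 234.50003051757812), (8.485280990600586, 22.62741470336914), 45.0) [ 0.4555 -0.1469] len 0.049 ang -0.768
gauge 490 (438.3350524902344, 271.8402099609375) 12.608956336975098 [ 0.3788 -0.2766  0.03  ]
stem 45 [443.66666667 288.55555556] [-0.03545325 -0.0152227  -0.015     ] -2.7360231547072216
bin gauge 5561
[256  86] z0 [0.784 0.126] z60 [0.763 0.12 ]
[254 172] z0 [0.588 0.124] z60 [0.578 0.117]
[185 168] z0 [0.593 0.276] z60 [0.582 0.261]
[187  83] z0 [0.787 0.281] z60 [0.766 0.266]
bin filter 3612
[342 179] z0 [ 0.577 -0.071] z60 [ 0.567 -0.067]
[276 178] z0 [0.576 0.075] z60 [0.566 0.071]
[276  93] z0 [0.769 0.081] z60 [0.749 0.077]
[302  93] z0 [0.771 0.022] z60 [0.75  0.021]
[341 116] z0 [ 0.72  -0.066] z60 [ 0.702 -0.063]
bin valve 5126
[436  88] z0 [ 0.791 -0.28 ] z60 [ 0.769 -0.265]
[435 172] z0 [ 0.598 -0.278] z60 [ 0.587 -0.262]
[366 174] z0 [ 0.59  -0.124] z60 [ 0.579 -0.117]
[366  90] z0 [ 0.782 -0.122] z60 [ 0.761 -0.115]
socket [ 0.53881986 -0.07348826] clamp [0.53078474 0.06203746]
```

View pics/crop1.png

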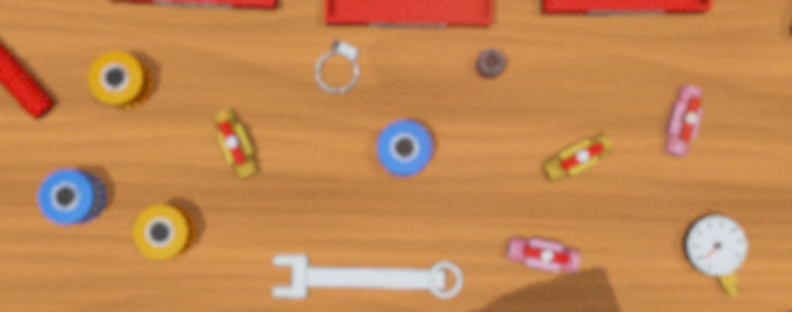

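The crop confirms the choice: blue filters at crop pixels (65,195) and (405,147), brass valves at (235,143) and (580,156), gauge at (716,245) with its stem down to the right. The orange and pink look-alikes and the wrench stay. I start with the gauge.

Call:
{"method": "apply_moves", "body": {"series": [0.219,-0.209,0.132,0,0,0.05,100,0.219,-0.209,0.132,0,0,0.05,100,0.219,-0.209,0.132,0,0,0.05,100,0.219,-0.209,0.132,0,0,0.05,100,0.219,-0.209,0.132,0,0,0.05,100,0.219,-0.209,0.132,0,0,0.05,100,0.219,-0.209,0.132,0,0,0.05,100,0.219,-0.209,0.132,0,0,0.05,100,0.219,-0.209,0.132,0,0,0.05,100,0.219,-0.209,0.132,0,0,0.05,100,0.219,-0.209,0.132,0,0,0.05,100,0.219,-0.209,0.132,0,0,0.05,100]}}

```text
t: 1.15
tool_pos: [0.3798, -0.279, 0.1222]
tcp_rot: [3.14, -0.0, 0.404]
contact_force: [1.0, 0.2, 0.1]
finger_gap: 1.003
```

Run:
```python
from h import *
print(goto(.379,-.277,.032,.405))
f=eyes.grab_frame("side"); im=f["image"][60:320,280:600]; cv2.imwrite("pics/s1.png",cv2.resize(im,None,fx=2,fy=2))
```

```text
[ 0.0001 -0.0021  0.0902 -0.0011]
```

View pics/s1.png

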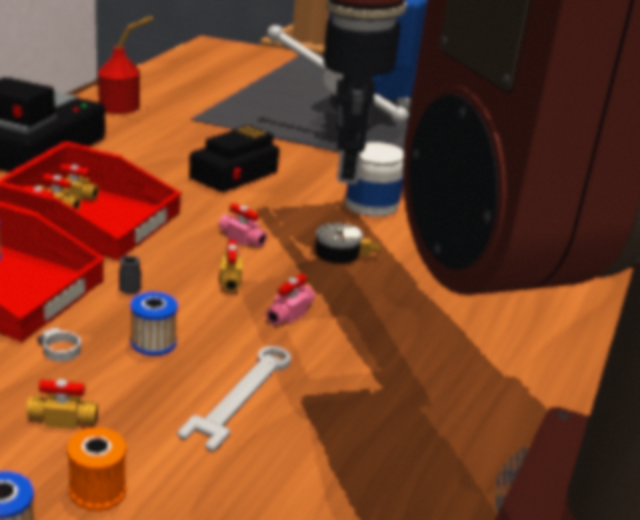

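The side view shows the fingers, tips at about (350,178) in the crop, above the gauge at (338,240). Descend and close.

Call:
{"method": "apply_moves", "body": {"series": [0,-0.002,0.04,0,0,0,100,0,-0.002,0.07,0,0,0,100,0,-0.002,0.085,0,0,0,100,0,-0.002,0.09,0,0,0,100,0,-0.002,0.09,0,0,0,100,0,-0.002,0.09,0,0,0,20,0,-0.002,0.09,0,0,0,20,0,-0.002,0.09,0,0,0,20,0,-0.002,0.09,0,0,0,20,0,-0.002,0.09,0,0,0,20,0,-0.002,0.09,0,0,0,20,0,-0.002,0.09,0,0,0,20,0,-0.002,0.09,0,0,0,20,0,-0.002,0.09,0,0,0,20,0,-0.002,0.09,0,0,0,20]}}

```text
t: 2.45
tool_pos: [0.3799, -0.2771, 0.0334]
tcp_rot: [3.138, -0.001, 0.405]
contact_force: [-0.6, -0.8, 6.0]
finger_gap: 0.585
```

Run:
```python
from h import *
print(goto(.379,-.277,.16,.405))
f=eyes.grab_frame("side"); im=f["image"][130:230,400:520]; cv2.imwrite("pics/s2.png",cv2.resize(im,None,fx=4,fy=4))
```

```text
[-0.0008 -0.0005 -0.1266  0.    ]
```

View pics/s2.png

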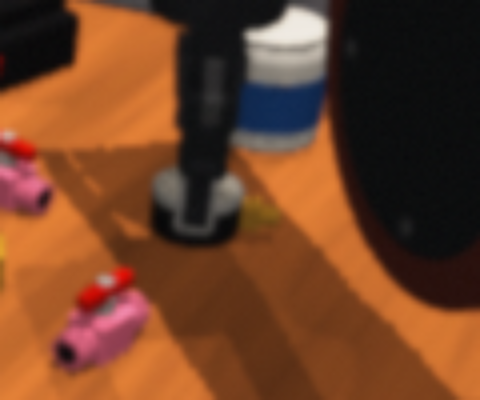

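Gripped: 0.585 × 85 mm ≈ 50 mm, and the fingers sit on either side of the case. Lift and carry to the gauge bin.

Call:
{"method": "apply_moves", "body": {"series": [0,0,-0.02,0,0,0,20,0,0,-0.06,0,0,0,20,0,0,-0.1,0,0,0,20,0,0,-0.127,0,0,0,20,0.43,-0.324,-0.127,0,0,-1.166,20,0.43,-0.324,-0.127,0,0,-1.166,20,0.43,-0.324,-0.127,0,0,-1.166,20,0.43,-0.324,-0.127,0,0,-1.166,20,0.43,-0.324,-0.127,0,0,-1.166,20,0.43,-0.324,-0.127,0,0,-1.166,20,0.43,-0.324,-0.127,0,0,-1.166,20,0.43,-0.324,-0.127,0,0,-1.166,20,0.43,-0.324,-0.127,0,0,-1.166,20,0.43,-0.324,-0.127,0,0,-1.166,20,0.43,-0.324,-0.127,0,0,-1.166,20,0.43,-0.324,-0.127,0,0,-1.166,20,0.43,-0.324,-0.127,0,0,-1.166,20,0.43,-0.324,-0.127,0,0,-1.166,20,0.43,-0.324,-0.127,0,0,-1.166,20,0.43,-0.324,-0.127,0,0,-1.166,20]}}

```text
t: 4.17
tool_pos: [0.646, 0.1916, 0.1583]
tcp_rot: [-3.141, 0.001, 1.572]
contact_force: [-0.0, 0.1, -1.5]
finger_gap: 0.584
```

Run:
```python
from h import *
s=sensors.state(); print(s["tool_pos"],s["tcp_rot"],s["finger_gap"],s["contact_force"])
print(goto(.647,.190,.038,1.571))
f=eyes.grab_frame("side"); im=f["image"][120:340,110:410]; cv2.imwrite("pics/s3.png",cv2.resize(im,None,fx=2,fy=2))
```

```text
[0.64599247 0.19158048 0.15830564] [-3.14112258e+00  5.07721695e-04  1.57173038e+00] 0.5838388180531536 [-0.04749004  0.07389771 -1.51108667]
[-0.0016  0.001   0.1203  0.0007]
```

View pics/s3.png

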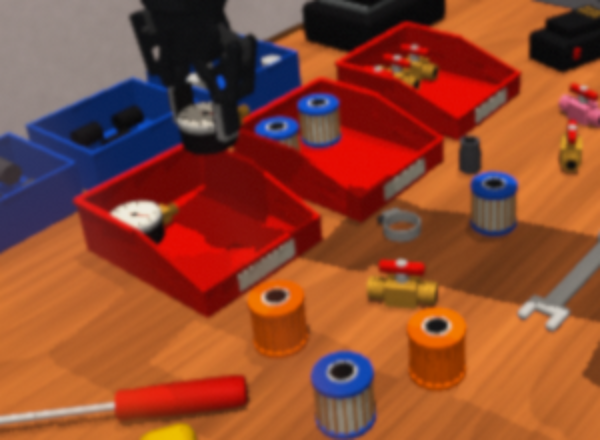

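The gauge is held level above the front floor of the gauge bin, at about (205,125). Lower gently.

Call:
{"method": "apply_moves", "body": {"series": [-0.001,0.001,0.035,0,0,0,20,-0.001,0.001,0.065,0,0,0,20,-0.001,0.001,0.09,0,0,0,20,-0.001,0.001,0.105,0,0,0,20,-0.001,0.001,0.112,0,0,0,20,-0.001,0.001,0.116,0,0,0,20,-0.001,0.001,0.118,0,0,0,20,-0.001,0.001,0.119,0,0,0,20,-0.001,0.001,0.12,0,0,0,20,-0.001,0.001,0.12,0,0,0,20]}}

```text
t: 5.05
tool_pos: [0.6483, 0.1907, 0.0397]
tcp_rot: [3.139, -0.0, 1.571]
contact_force: [1.0, 0.9, -1.2]
finger_gap: 0.582
```

Call:
{"method": "apply_moves", "body": {"series": [0,0,0.001,0,0,0,20,0,0,0.002,0,0,0,20,0,0,0.002,0,0,0,65,0,0,0.002,0,0,0,72,0,0,0.002,0,0,0,80,0,0,0.002,0,0,0,80,0,0,0.002,0,0,0,80,0,0,0.002,0,0,0,80,0,0,-0.03,0,0,0,80,0,0,-0.07,0,0,0,80,0,0,-0.11,0,0,0,80,0,0,-0.12,0,0,0,80,0,0,-0.12,0,0,0,80]}}

```text
t: 6.13
tool_pos: [0.6507, 0.1911, 0.1646]
tcp_rot: [3.132, -0.002, 1.571]
contact_force: [0.1, 0.5, 0.1]
finger_gap: 0.799
```

Run:
```python
from h import *
print(goto(.4545,-.157,.12,2.08))
```

```text
[-0.3481 -0.1962  0.0446 -0.5091]
```

Call:
{"method": "apply_moves", "body": {"series": [-0.348,-0.193,0,0,0,-0.509,75,-0.348,-0.193,0,0,0,-0.509,75,-0.348,-0.193,0,0,0,-0.509,75,-0.348,-0.193,0,0,0,-0.509,75,-0.348,-0.193,0,0,0,-0.509,75,-0.348,-0.193,0,0,0,-0.509,75,-0.348,-0.193,0,0,0,-0.509,75,-0.348,-0.193,0,0,0,-0.509,75,-0.348,-0.193,0,0,0,-0.509,75,-0.348,-0.193,0.04,0,0,-0.509,75,-0.348,-0.193,0.04,0,0,-0.509,75,-0.348,-0.193,0.04,0,0,-0.509,75,-0.348,-0.193,0.04,0,0,-0.509,75,-0.348,-0.193,0.04,0,0,-0.509,75]}}

```text
t: 7.3
tool_pos: [0.4552, -0.1569, 0.1189]
tcp_rot: [3.141, 0.0, 2.081]
contact_force: [1.5, -1.2, 0.1]
finger_gap: 0.749
```

Run:
```python
from h import *
print(goto(.4545,-.157,.035,2.08))
f=eyes.grab_frame("side"); a=f["image"][110:250,330:490]; b=f["image"][170:290,120:300]
cv2.imwrite("pics/s4.png",np.hstack([cv2.resize(a,(400,350)),cv2.resize(b,(400,350))]))
```

```text
[ 0.0003 -0.0007  0.0839  0.0008]
```

View pics/s4.png

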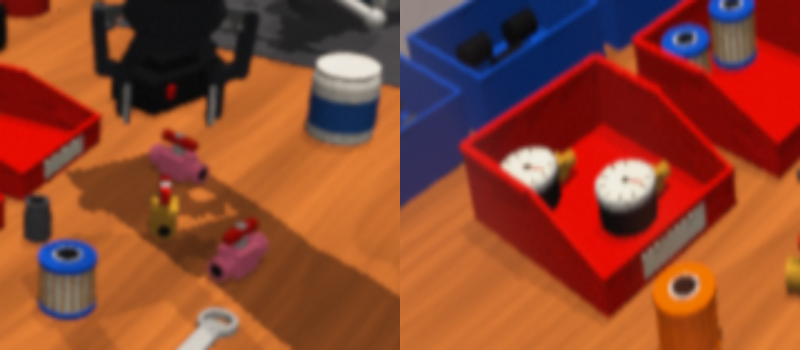

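The gauge sits flat in its bin, dial up. The jaws straddle valve_b squarely and clear both pink ones. Descend and grip.

Call:
{"method": "apply_moves", "body": {"series": [0,-0.001,0.035,0,0,0,75,0,-0.001,0.065,0,0,0,75,0,-0.001,0.08,0,0,0,75,0,-0.001,0.084,0,0,0,75,0,-0.001,0.084,0,0,0,60,0,-0.001,0.084,0,0,0,45,0,-0.001,0.084,0,0,0,30,0,-0.001,0.084,0,0,0,5,0,-0.001,0.084,0,0,0,5,0,-0.001,0.084,0,0,0,5,0,-0.001,0.084,0,0,0,5,0,-0.001,0.084,0,0,0,5,0,-0.001,0.084,0,0,0,5,0,-0.001,0.084,0,0,0,5]}}

```text
t: 8.52
tool_pos: [0.4552, -0.1587, 0.0364]
tcp_rot: [3.139, 0.003, 2.08]
contact_force: [0.2, 1.9, 8.1]
finger_gap: 0.261
```

Run:
```python
from h import *
s=sensors.state(); print(s["finger_gap"],s["contact_force"],s["tool_pos"],goto(.647,-.231,.16,1.571))
```

```text
0.26120003388293794 [0.18005852 1.92376222 8.09268904] [ 0.45519341 -0.15866687  0.03638311] [-0.1566  0.1323 -0.1236  0.5086]
```

Call:
{"method": "apply_moves", "body": {"series": [0,0,-0.02,0,0,0,5,0,0,-0.06,0,0,0,5,0,0,-0.1,0,0,0,5,0,0,-0.124,0,0,0,5,-0.157,0.132,-0.124,0,0,0.509,5,-0.157,0.132,-0.124,0,0,0.509,5,-0.157,0.132,-0.124,0,0,0.509,5,-0.157,0.132,-0.124,0,0,0.509,5,-0.157,0.132,-0.124,0,0,0.509,5,-0.157,0.132,-0.124,0,0,0.509,5,-0.157,0.132,-0.124,0,0,0.509,5,-0.157,0.132,-0.124,0,0,0.509,5,-0.157,0.132,-0.124,0,0,0.509,5,-0.157,0.132,-0.124,0,0,0.509,5,-0.157,0.132,-0.124,0,0,0.509,5]}}

```text
t: 9.77
tool_pos: [0.6447, -0.2305, 0.1595]
tcp_rot: [3.141, 0.001, 1.571]
contact_force: [-0.6, -0.4, -1.0]
finger_gap: 0.26
```

Run:
```python
from h import *
s=sensors.state(); print(s["finger_gap"],s["contact_force"],s["tool_pos"],goto(.647,-.231,.0415,1.571))
f=eyes.grab_frame("side"); a=f["image"][60:240,240:440]
cv2.imwrite("pics/s5.png",cv2.resize(a,None,fx=3,fy=3))
```

```text
0.2598285595046107 [-0.57804512 -0.36385416 -1.02888711] [ 0.64465513 -0.23050581  0.15953358] [-5.00e-04  2.30e-03  1.18e-01 -1.00e-04]
```

View pics/s5.png

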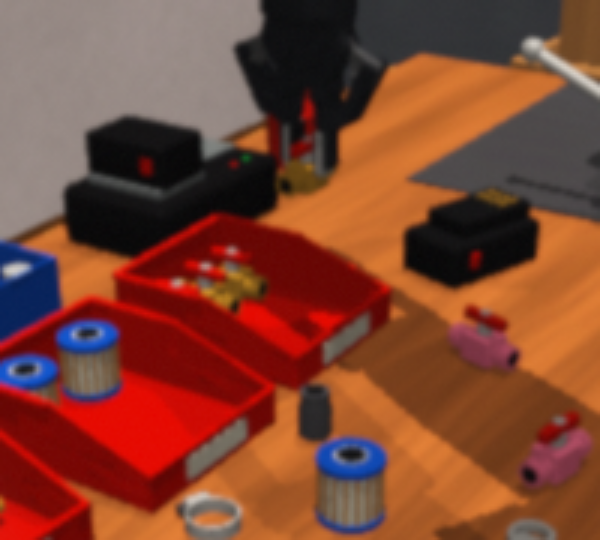

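The valve is held upright and level at about (300,180), over the valve bin. Lower it at this y.

Call:
{"method": "apply_moves", "body": {"series": [0.001,0.002,0.035,0,0,0,5,0.001,0.002,0.065,0,0,0,5,0.001,0.002,0.09,0,0,0,5,0.001,0.002,0.105,0,0,0,5,0.001,0.002,0.111,0,0,0,5,0.001,0.002,0.114,0,0,0,5,0.001,0.002,0.116,0,0,0,5,0.001,0.002,0.117,0,0,0,5,0.001,0.002,0.118,0,0,0,5,0.001,0.002,0.118,0,0,0,5,0.001,0.002,0.118,0,0,0,5]}}

```text
t: 10.73
tool_pos: [0.6478, -0.2301, 0.0414]
tcp_rot: [3.14, 0.001, 1.571]
contact_force: [-0.2, -0.8, -1.0]
finger_gap: 0.26
```

Call:
{"method": "apply_moves", "body": {"series": [0,0,0.001,0,0,0,5,0,0,0.001,0,0,0,28,0,0,0.001,0,0,0,32,0,0,0.001,0,0,0,40,0,0,0.001,0,0,0,50,0,0,0.001,0,0,0,50,0,0,0.001,0,0,0,50,0,0,0.001,0,0,0,50,0,0,-0.03,0,0,0,50,0,0,-0.07,0,0,0,50,0,0,-0.11,0,0,0,50,0,0,-0.12,0,0,0,50,0,0,-0.12,0,0,0,50,0,0,-0.12,0,0,0,50,0,0,-0.12,0,0,0,50]}}

```text
t: 11.98
tool_pos: [0.6463, -0.2293, 0.1586]
tcp_rot: [-3.139, -0.001, 1.571]
contact_force: [0.6, -0.8, -0.9]
finger_gap: 0.504
```

Run:
```python
from h import *
print(goto(.459,.151,.12,.38))
```

```text
[ 0.3803 -0.1873  0.0386  1.1908]
```

Call:
{"method": "apply_moves", "body": {"series": [0.38,-0.188,0,0,0,1.191,75,0.38,-0.188,0,0,0,1.191,75,0.38,-0.188,0,0,0,1.191,75,0.38,-0.188,0,0,0,1.191,75,0.38,-0.188,0,0,0,1.191,75,0.38,-0.188,0,0,0,1.191,75,0.38,-0.188,0,0,0,1.191,75,0.38,-0.188,0,0,0,1.191,75,0.38,-0.188,0,0,0,1.191,75,0.38,-0.188,0,0,0,1.191,75,0.38,-0.188,0.039,0,0,1.191,75,0.38,-0.188,0.039,0,0,1.191,75,0.38,-0.188,0.039,0,0,1.191,75,0.38,-0.188,0.039,0,0,1.191,75,0.38,-0.188,0.039,0,0,1.191,75,0.38,-0.188,0.039,0,0,1.191,75]}}

```text
t: 13.32
tool_pos: [0.4607, 0.1493, 0.1224]
tcp_rot: [3.141, -0.002, 0.378]
contact_force: [-0.3, 0.3, -0.7]
finger_gap: 0.747
```

Run:
```python
from h import *
print(sensors.state()["tool_pos"],goto(.459,.151,.035,.38))
f=eyes.grab_frame("side"); a=f["image"][130:290,240:400]; b=f["image"][120:240,220:380]
cv2.imwrite("pics/s6.png",np.hstack([cv2.resize(a,(400,400)),cv2.resize(b,(400,400))]))
```

```text
[0.46070986 0.14933613 0.12241896] [-0.001  -0.0022  0.0874 -0.0018]
```

View pics/s6.png

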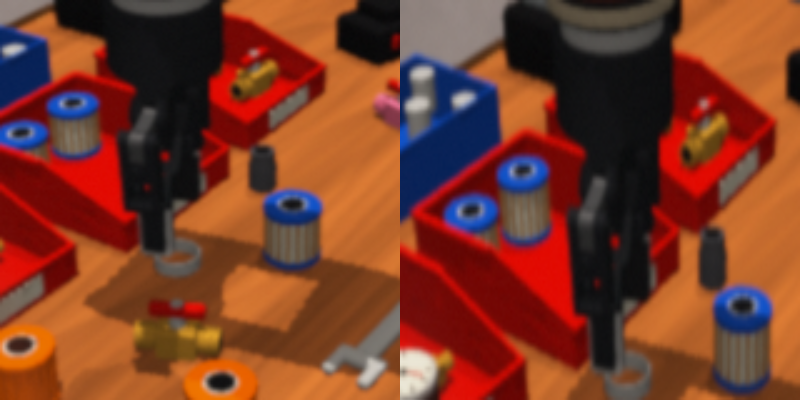

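valve_b stands upright in its bin. The jaws straddle valve_a at about (178,335), and the near finger is clear of the clamp. Descend and grip.

Call:
{"method": "apply_moves", "body": {"series": [-0.001,-0.002,0.035,0,0,0,75,-0.001,-0.002,0.065,0,0,0,75,-0.001,-0.002,0.08,0,0,0,75,-0.001,-0.002,0.087,0,0,0,75,-0.001,-0.002,0.087,0,0,0,60,-0.001,-0.002,0.087,0,0,0,45,-0.001,-0.002,0.087,0,0,0,30,-0.001,-0.002,0.087,0,0,0,5,-0.001,-0.002,0.087,0,0,0,5,-0.001,-0.002,0.087,0,0,0,5,-0.001,-0.002,0.087,0,0,0,5,-0.001,-0.002,0.087,0,0,0,5,-0.001,-0.002,0.087,0,0,0,5,-0.001,-0.002,0.087,0,0,0,5]}}

```text
t: 14.53
tool_pos: [0.4594, 0.1519, 0.0363]
tcp_rot: [3.14, -0.004, 0.38]
contact_force: [-0.3, -1.4, 7.3]
finger_gap: 0.262
```

Run:
```python
from h import *
s=sensors.state(); print(s["finger_gap"],s["contact_force"],s["tool_pos"],goto(.644,-.161,.16,1.571))
```

```text
0.2616225214569583 [-0.28276645 -1.37776671  7.31838885] [0.45937879 0.15187249 0.03631895] [ 0.0554  0.359  -0.1237 -1.1911]
```

Call:
{"method": "apply_moves", "body": {"series": [0,0,-0.02,0,0,0,5,0,0,-0.06,0,0,0,5,0,0,-0.1,0,0,0,5,0,0,-0.124,0,0,0,5,0.055,0.359,-0.124,0,0,-1.191,5,0.055,0.359,-0.124,0,0,-1.191,5,0.055,0.359,-0.124,0,0,-1.191,5,0.055,0.359,-0.124,0,0,-1.191,5,0.055,0.359,-0.124,0,0,-1.191,5,0.055,0.359,-0.124,0,0,-1.191,5,0.055,0.359,-0.124,0,0,-1.191,5,0.055,0.359,-0.124,0,0,-1.191,5,0.055,0.359,-0.124,0,0,-1.191,5,0.055,0.359,-0.124,0,0,-1.191,5,0.055,0.359,-0.124,0,0,-1.191,5,0.055,0.359,-0.124,0,0,-1.191,5,0.055,0.359,-0.124,0,0,-1.191,5,0.055,0.359,-0.124,0,0,-1.191,5,0.055,0.359,-0.124,0,0,-1.191,5]}}

```text
t: 16.12
tool_pos: [0.6416, -0.16, 0.1588]
tcp_rot: [3.141, 0.0, 1.571]
contact_force: [-0.6, 0.4, -1.8]
finger_gap: 0.261
```

Run:
```python
from h import *
s=sensors.state(); print(s["finger_gap"],s["contact_force"],s["tool_pos"],goto(.644,-.161,.0405,1.571))
f=eyes.grab_frame("side"); a=f["image"][60:240,240:440]
cv2.imwrite("pics/s7.png",cv2.resize(a,None,fx=3,fy=3))
```

```text
0.2614413376016838 [-0.64904779  0.37767045 -1.76470458] [ 0.64156165 -0.15999453  0.15878521] [-0.001   0.0024  0.1183  0.    ]
```

View pics/s7.png

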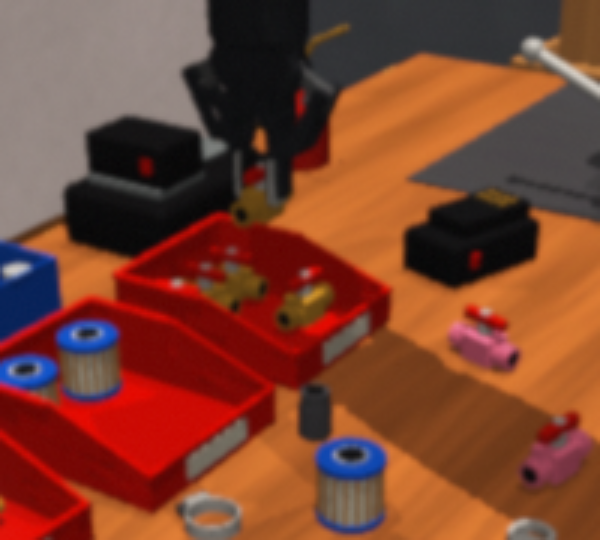

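valve_b stands upright at about (305,300) and valve_a is held level at (258,205). Check numerically that there is room next to valve_b.

Run:
```python
from h import *
f=eyes.grab_frame("side")
c=lambda x,y,z:print((x,y),cast(f,(240+x/3,60+y/3),z).round(3))
c(286,321,.018); c(328,292,.018); c(308,273,.046); c(295,387,0); c(390,292,.03); c(296,355,.03)
```

```text
(286, 321) [ 0.643 -0.192  0.018]
(328, 292) [ 0.645 -0.259  0.018]
(308, 273) [ 0.647 -0.232  0.046]
(295, 387) [ 0.591 -0.129  0.   ]
(390, 292) [ 0.587 -0.266  0.03 ]
(296, 355) [ 0.588 -0.127  0.03 ]
```

Run:
```python
from h import *
f=eyes.grab_frame("side"); im=f["image"]
cv2.imwrite("pics/s8.png",np.hstack([cv2.resize(im[108:143,308:350],(420,350),interpolation=cv2.INTER_CUBIC),cv2.resize(im[145:180,325:360],(350,350),interpolation=cv2.INTER_CUBIC)]))
for x,y in ((236,213),(239,218)): print(cast(f,(240+x/3,60+y/3),.140).round(4))
```

```text
[ 0.6378 -0.1208  0.14  ]
[ 0.63  -0.114  0.14 ]
```

View pics/s8.png

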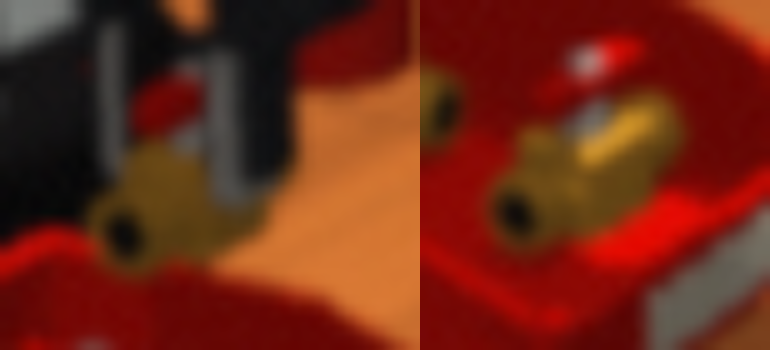

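Run:
```python
from h import *
f=eyes.grab_frame("side")
print(cast(f,(320.5,132.0),.1345),cast(f,(335.1,166.6),.016))
```

```text
[ 0.63887782 -0.12908304  0.1345    ] [ 0.64714841 -0.19728137  0.016     ]
```

Cast through the bores, valve_b's near end is at y ≈ -0.197 and the held valve's near end is at -0.129. Shifting by -3 mm in y leaves about 3–4 mm at each side. Lower.

Call:
{"method": "apply_moves", "body": {"series": [-0.003,0.002,0.035,0,0,0,5,-0.003,0.002,0.065,0,0,0,5,-0.003,0.002,0.09,0,0,0,5,-0.003,0.002,0.105,0,0,0,5,-0.003,0.002,0.111,0,0,0,5,-0.003,0.002,0.114,0,0,0,5,-0.003,0.002,0.116,0,0,0,5,-0.003,0.002,0.117,0,0,0,5,-0.003,0.002,0.118,0,0,0,5,-0.003,0.002,0.118,0,0,0,5,-0.003,0.002,0.118,0,0,0,5]}}

```text
t: 17.23
tool_pos: [0.6445, -0.1646, 0.0415]
tcp_rot: [3.14, 0.001, 1.571]
contact_force: [0.6, 0.3, -2.4]
finger_gap: 0.261
```

Call:
{"method": "apply_moves", "body": {"series": [0.001,0,0.001,0,0,0,5,0.001,0,0.001,0,0,0,28,0.001,0,0.001,0,0,0,32,0.001,0,0.001,0,0,0,40,0.001,0,0.001,0,0,0,50,0.001,0,0.001,0,0,0,50,0.001,0,0.001,0,0,0,50,0.001,0,0.001,0,0,0,50,0,0,-0.03,0,0,0,50,0,0,-0.07,0,0,0,50,0,0,-0.11,0,0,0,50,0,0,-0.12,0,0,0,50,0,0,-0.12,0,0,0,50,0,0,-0.12,0,0,0,50,0,0,-0.12,0,0,0,50]}}

```text
t: 18.48
tool_pos: [0.6428, -0.1639, 0.1586]
tcp_rot: [-3.139, -0.001, 1.571]
contact_force: [-0.3, -0.4, -1.3]
finger_gap: 0.499
```

Run:
```python
from h import *
print(goto(.457,.001,.13,1.571))
```

```text
[ 0.1649 -0.1858  0.0286 -0.0002]
```

Call:
{"method": "apply_moves", "body": {"series": [0.165,-0.186,0,0,0,0,85,0.165,-0.186,0,0,0,0,85,0.165,-0.186,0,0,0,0,85,0.165,-0.186,0,0,0,0,85,0.165,-0.186,0,0,0,0,85,0.165,-0.186,0,0,0,0,85,0.165,-0.186,0,0,0,0,85,0.165,-0.186,0.029,0,0,0,85,0.165,-0.186,0.029,0,0,0,85,0.165,-0.186,0.029,0,0,0,85,0.165,-0.186,0.029,0,0,0,85]}}

```text
t: 19.4
tool_pos: [0.4573, 0.0006, 0.1308]
tcp_rot: [-3.139, -0.0, 1.571]
contact_force: [-0.4, -0.5, 0.2]
finger_gap: 0.849
```

Run:
```python
from h import *
print(sensors.state()["tool_pos"],goto(.457,.001,.035,1.571))
f=eyes.grab_frame("side"); a=f["image"][110:270,240:440]
cv2.imwrite("pics/s9.png",cv2.resize(a,None,fx=3,fy=3))
```

```text
[0.45731587 0.0005972  0.13079618] [ 0.0004 -0.0003  0.0958 -0.0005]
```

View pics/s9.png

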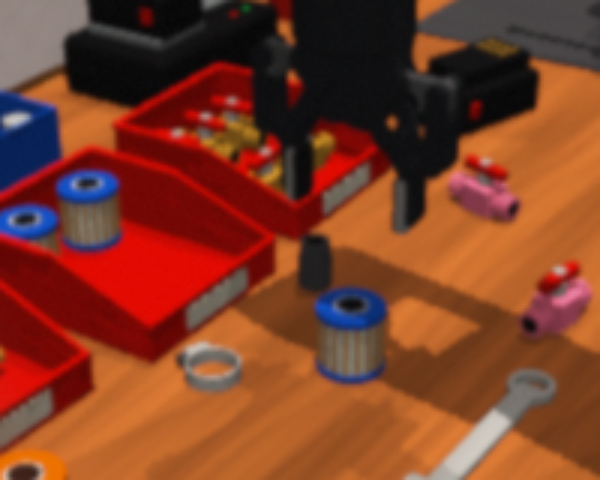

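The jaws straddle filter_b at about (350,335). The socket at (315,262) and the clamp at (210,368) are clear. Descend and grip.

Call:
{"method": "apply_moves", "body": {"series": [0,0,0.035,0,0,0,85,0,0,0.07,0,0,0,85,0,0,0.088,0,0,0,85,0,0,0.095,0,0,0,85,0,0,0.095,0,0,0,75,0,0,0.095,0,0,0,65,0,0,0.095,0,0,0,60,0,0,0.095,0,0,0,20,0,0,0.095,0,0,0,20,0,0,0.095,0,0,0,20,0,0,0.095,0,0,0,20,0,0,0.095,0,0,0,20,0,0,0.095,0,0,0,20]}}

```text
t: 20.53
tool_pos: [0.4598, 0.0003, 0.0385]
tcp_rot: [3.137, 0.001, 1.571]
contact_force: [-0.1, 0.3, 7.0]
finger_gap: 0.547
```

Run:
```python
from h import *
s=sensors.state(); print(s["finger_gap"],s["contact_force"],s["tool_pos"],goto(.636,-.034,.16,1.571))
```

```text
0.5465213438117996 [-0.08756437  0.34372134  6.98779631] [4.59758797e-01 3.29935471e-04 3.85138617e-02] [-3.440e-02  1.762e-01 -1.215e-01 -1.000e-04]
```

Call:
{"method": "apply_moves", "body": {"series": [0,0,-0.02,0,0,0,20,0,0,-0.06,0,0,0,20,0,0,-0.1,0,0,0,20,0,0,-0.125,0,0,0,20,-0.034,0.178,-0.125,0,0,0,20,-0.034,0.178,-0.125,0,0,0,20,-0.034,0.178,-0.125,0,0,0,20,-0.034,0.178,-0.125,0,0,0,20,-0.034,0.178,-0.125,0,0,0,20,-0.034,0.178,-0.125,0,0,0,20,-0.034,0.178,-0.125,0,0,0,20,-0.034,0.178,-0.125,0,0,0,20]}}

```text
t: 21.53
tool_pos: [0.6347, -0.033, 0.1613]
tcp_rot: [-3.141, -0.0, 1.571]
contact_force: [0.1, 0.6, -1.4]
finger_gap: 0.545
```

Run:
```python
from h import *
s=sensors.state(); print(s["finger_gap"],s["contact_force"],s["tool_pos"],goto(.636,-.034,.043,1.571))
f=eyes.grab_frame("side"); a=f["image"][60:260,200:440]
cv2.imwrite("pics/s10.png",cv2.resize(a,None,fx=3,fy=3))
```

```text
0.5451853956311584 [ 0.09098384  0.57348533 -1.40468757] [ 0.63466753 -0.03299293  0.16126845] [-0.001   0.0013  0.1183 -0.    ]
```

View pics/s10.png

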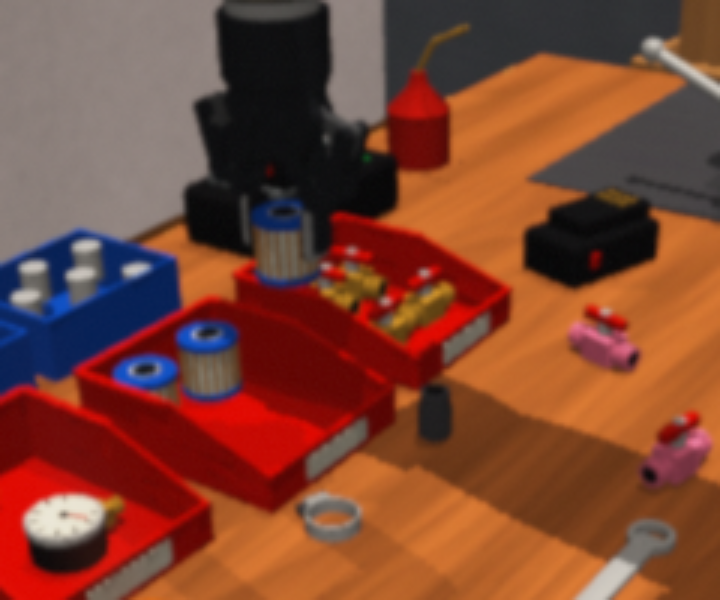

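Both valves stand level side by side near (430,300), and the filter is held upright at (285,245). Lower.

Call:
{"method": "apply_moves", "body": {"series": [-0.001,0.001,0.035,0,0,0,20,-0.001,0.001,0.065,0,0,0,20,-0.001,0.001,0.09,0,0,0,20,-0.001,0.001,0.105,0,0,0,20,-0.001,0.001,0.112,0,0,0,20,-0.001,0.001,0.116,0,0,0,20,-0.001,0.001,0.118,0,0,0,20,-0.001,0.001,0.119,0,0,0,20,-0.001,0.001,0.12,0,0,0,20,-0.001,0.001,0.12,0,0,0,20,-0.001,0.001,0.12,0,0,0,20]}}

```text
t: 22.5
tool_pos: [0.6376, -0.0344, 0.0426]
tcp_rot: [3.14, 0.0, 1.571]
contact_force: [-1.2, 1.1, 1.5]
finger_gap: 0.546
```

Call:
{"method": "apply_moves", "body": {"series": [0,0,0.001,0,0,0,20,0,0,0.001,0,0,0,57,0,0,0.001,0,0,0,62,0,0,0.001,0,0,0,70,0,0,0.001,0,0,0,72,0,0,0.001,0,0,0,72,0,0,0.001,0,0,0,72,0,0,0.001,0,0,0,72,0,0,-0.03,0,0,0,72,0,0,-0.07,0,0,0,72,0,0,-0.11,0,0,0,72,0,0,-0.12,0,0,0,72,0,0,-0.12,0,0,0,72,0,0,-0.12,0,0,0,72,0,0,-0.12,0,0,0,72]}}

```text
t: 23.75
tool_pos: [0.6356, -0.0341, 0.1595]
tcp_rot: [-3.139, -0.0, 1.571]
contact_force: [-0.1, 0.2, -0.3]
finger_gap: 0.721
```

Run:
```python
from h import *
print(goto(.408,.292,.13,1.571))
```

```text
[ 3.261e-01 -2.276e-01  2.950e-02 -2.000e-04]
```

Call:
{"method": "apply_moves", "body": {"series": [0.326,-0.228,0,0,0,0,78,0.326,-0.228,0,0,0,0,78,0.326,-0.228,0,0,0,0,78,0.326,-0.228,0,0,0,0,78,0.326,-0.228,0,0,0,0,78,0.326,-0.228,0,0,0,0,78,0.326,-0.228,0,0,0,0,78,0.326,-0.228,0,0,0,0,78,0.326,-0.228,0,0,0,0,78,0.326,-0.228,0,0,0,0,78,0.326,-0.228,0.029,0,0,0,78,0.326,-0.228,0.029,0,0,0,78,0.326,-0.228,0.029,0,0,0,78,0.326,-0.228,0.029,0,0,0,78]}}

```text
t: 24.92
tool_pos: [0.4084, 0.2909, 0.1315]
tcp_rot: [-3.139, 0.001, 1.57]
contact_force: [-0.5, 1.3, 0.3]
finger_gap: 0.779
```

Run:
```python
from h import *
print(sensors.state()["tool_pos"],goto(.408,.292,.035,1.571))
f=eyes.grab_frame("side"); a=f["image"][120:380,160:400]
cv2.imwrite("pics/s11.png",cv2.resize(a,None,fx=2.3,fy=2.3))
```

```text
[0.40836539 0.29089532 0.13151183] [ 0.0011 -0.0004  0.0965 -0.001 ]
```

View pics/s11.png

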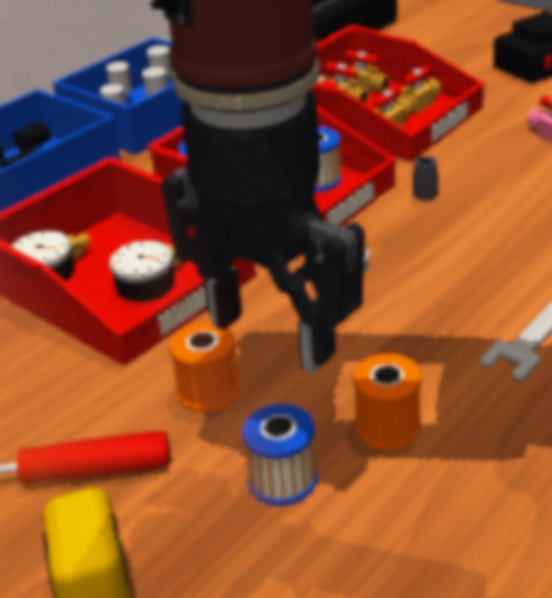

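The jaws are above blue filter_a at about (280,455), clear of the orange ones. filter_b stands in its bin at (325,160). Descend and grip.

Call:
{"method": "apply_moves", "body": {"series": [0.001,0,0.035,0,0,0,78,0.001,0,0.07,0,0,0,78,0.001,0,0.088,0,0,0,78,0.001,0,0.096,0,0,0,78,0.001,0,0.096,0,0,0,72,0.001,0,0.096,0,0,0,65,0.001,0,0.096,0,0,0,60,0.001,0,0.096,0,0,0,20,0.001,0,0.096,0,0,0,20,0.001,0,0.096,0,0,0,20,0.001,0,0.096,0,0,0,20,0.001,0,0.096,0,0,0,20,0.001,0,0.096,0,0,0,20]}}

```text
t: 26.05
tool_pos: [0.4107, 0.2935, 0.0386]
tcp_rot: [3.138, -0.002, 1.571]
contact_force: [-0.1, -0.3, 6.9]
finger_gap: 0.546
```

Run:
```python
from h import *
s=sensors.state(); print(s["finger_gap"],s["contact_force"],s["tool_pos"],goto(.636,.034,.16,1.571))
```

```text
0.5462831090487247 [-0.08028424 -0.27603293  6.88082268] [0.4106625  0.29353061 0.03864325] [-2.596e-01  2.253e-01 -1.214e-01 -1.000e-04]
```

Call:
{"method": "apply_moves", "body": {"series": [0,0,-0.02,0,0,0,20,0,0,-0.06,0,0,0,20,0,0,-0.1,0,0,0,20,0,0,-0.125,0,0,0,20,-0.258,0.227,-0.125,0,0,0,20,-0.258,0.227,-0.125,0,0,0,20,-0.258,0.227,-0.125,0,0,0,20,-0.258,0.227,-0.125,0,0,0,20,-0.258,0.227,-0.125,0,0,0,20,-0.258,0.227,-0.125,0,0,0,20,-0.258,0.227,-0.125,0,0,0,20,-0.258,0.227,-0.125,0,0,0,20,-0.258,0.227,-0.125,0,0,0,20,-0.258,0.227,-0.125,0,0,0,20,-0.258,0.227,-0.125,0,0,0,20,-0.258,0.227,-0.125,0,0,0,20,-0.258,0.227,-0.125,0,0,0,20]}}

```text
t: 27.47
tool_pos: [0.6349, 0.0362, 0.1614]
tcp_rot: [-3.141, -0.0, 1.572]
contact_force: [0.4, 0.8, -0.5]
finger_gap: 0.547
```

Run:
```python
from h import *
s=sensors.state(); print(s["finger_gap"],s["contact_force"],s["tool_pos"],goto(.636,.036,.043,1.571))
```

```text
0.5465324625502574 [ 0.37484079  0.84798943 -0.48348259] [0.63485287 0.03617571 0.16139845] [-0.0002  0.0011  0.1184  0.0015]
```

Call:
{"method": "apply_moves", "body": {"series": [-0.001,0.001,0.035,0,0,0,20,-0.001,0.001,0.065,0,0,0,20,-0.001,0.001,0.09,0,0,0,20,-0.001,0.001,0.105,0,0,0,20,-0.001,0.001,0.112,0,0,0,20,-0.001,0.001,0.116,0,0,0,20,-0.001,0.001,0.118,0,0,0,20,-0.001,0.001,0.119,0,0,0,20,-0.001,0.001,0.12,0,0,0,20,-0.001,0.001,0.12,0,0,0,20,-0.001,0.001,0.12,0,0,0,20]}}

```text
t: 28.38
tool_pos: [0.6379, 0.0336, 0.0427]
tcp_rot: [3.139, 0.0, 1.571]
contact_force: [0.6, -0.9, 1.7]
finger_gap: 0.546
```

Call:
{"method": "apply_moves", "body": {"series": [0,0,0.001,0,0,0,20,0,0,0.001,0,0,0,57,0,0,0.001,0,0,0,62,0,0,0.001,0,0,0,70,0,0,0.001,0,0,0,72,0,0,0.001,0,0,0,72,0,0,0.001,0,0,0,72,0,0,0.001,0,0,0,72,0,0,-0.03,0,0,0,72,0,0,-0.07,0,0,0,72,0,0,-0.11,0,0,0,72,0,0,-0.14,0,0,0,72,0,0,-0.17,0,0,0,72,0,0,-0.2,0,0,0,72]}}

```text
t: 29.55
tool_pos: [0.6366, 0.0337, 0.2432]
tcp_rot: [3.141, 0.0, 1.571]
contact_force: [1.0, 0.3, -1.9]
finger_gap: 0.724
```

Call:
{"method": "apply_moves", "body": {"series": [-0.53,-0.3,0,0,0,0.8,72,-0.53,-0.3,0,0,0,0.8,72,-0.53,-0.3,0,0,0,0.8,72,-0.53,-0.3,0,0,0,0.8,72,-0.53,-0.3,0,0,0,0.8,72,-0.53,-0.3,0,0,0,0.8,72,-0.53,-0.3,0,0,0,0.8,72,-0.53,-0.3,0,0,0,0.8,72,-0.53,-0.3,0,0,0,0.8,72,-0.53,-0.3,0,0,0,0.8,72,-0.53,-0.3,0,0,0,0.8,72,-0.53,-0.3,0,0,0,0.8,72,-0.53,-0.3,0,0,0,0.8,72,-0.53,-0.3,0,0,0,0.8,72,-0.53,-0.3,0,0,0,0.8,72,-0.53,-0.3,0,0,0,0.8,72,-0.53,-0.3,0,0,0,0.8,72,-0.53,-0.3,0,0,0,0.8,72]}}

```text
t: 31.05
tool_pos: [0.3368, -0.4958, 0.241]
tcp_rot: [-3.141, -0.001, 0.77]
contact_force: [0.4, 1.2, 0.4]
finger_gap: 0.721
```

Run:
```python
from h import *
f=eyes.grab_frame("side"); a=f["image"][110:290,130:410]
t=eyes.grab_frame("top")["image"][70:220,160:460]
cv2.imwrite("pics/s12.png",np.vstack([cv2.resize(a,(500,320)),cv2.resize(t,(500,250))]))
```

```text
(no output)
```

View pics/s12.png

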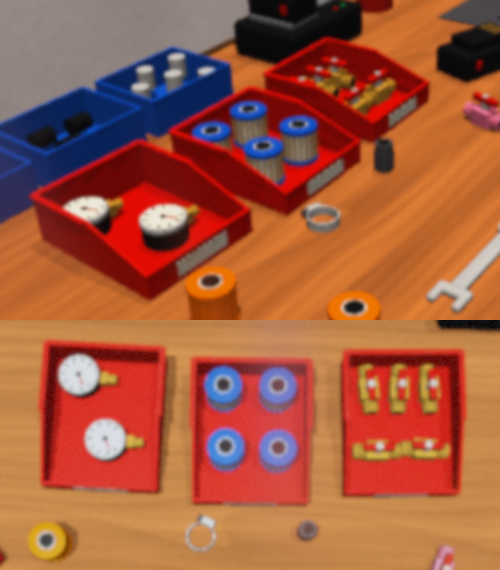

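All five parts are in the right bins, and the socket and clamp are unmoved. I use the last close look on the two valves, which stand close together.

Run:
```python
from h import *
f=eyes.grab_frame("side"); a=f["image"][125:190,275:375]
t=eyes.grab_frame("top"); b=t["image"][80:185,360:445]
cv2.imwrite("pics/s13.png",np.hstack([cv2.resize(a,(460,300),interpolation=cv2.INTER_CUBIC),cv2.resize(b,(250,300),interpolation=cv2.INTER_CUBIC)]))
```

```text
(no output)
```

View pics/s13.png

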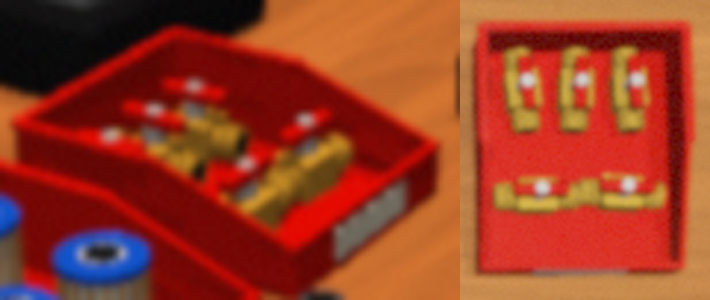

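The levers look parallel, but the facing pipe ends appear very close. I check by triangulating the lever knobs: equal heights mean neither valve is resting on the other.

Run:
```python
from h import *
F={n:eyes.grab_frame(n) for n in("side","top")}
def P(f):
    return f["intrinsics"]@np.diag([1,-1,-1])@f["world_to_cam"][:3]
def knob(f,c,r=4):
    im=f["image"].astype(float); y,x=np.mgrid[:400,:640]; w=im.min(2)
    m=np.hypot(x-c[0],y-c[1])<=r; w=np.where(m,np.clip(w-w[m].max()*.5,0,None),0)
    return np.array([(w*x).sum(),(w*y).sum()])/w.sum()
s=lambda x,y:(275+x/4.6,125+y/4.615); t=lambda x,y:(360+(x-460)/2.94,80+y/2.857)
for n,a,b in (("a",s(247,163),t(543,187)),("b",s(306,119),t(628,184)),("fixed1",s(110,135),t(528,80)),("fixed2",s(154,109),t(582,79)),("fixed3",s(195,86),t(637,79))):
    p,q=knob(F["side"],a),knob(F["top"],b)
    X=cv2.triangulatePoints(P(F["side"]),P(F["top"]),p,q); print(n,p.round(1),q.round(1),(X[:3]/X[3]).ravel().round(4))
for n,k in (("a end",(588,193)),("b end",(580,193)),("a out",(498,195)),("b out",(662,193))): print(n,cast(F["top"],t(*k),.016).round(4))
```

```text
a [328. 160.] [387.5 145.2] [ 0.6447 -0.1639  0.0483]
b [341.  150.6] [417.  144.2] [ 0.6486 -0.2267  0.0487]
fixed1 [298.5 153.9] [382.5 107.6] [ 0.7269 -0.1522  0.0488]
fixed2 [308.1 148.4] [401.1 107.4] [ 0.7282 -0.1925  0.0485]
fixed3 [316.7 143.2] [419.7 107.4] [ 0.7298 -0.2326  0.0478]
a end [ 0.648  -0.2042  0.016 ]
b end [ 0.6478 -0.1982  0.016 ]
a out [ 0.6446 -0.1369  0.016 ]
b out [ 0.6494 -0.2597  0.016 ]
```

Both knobs are at the same height as those on the bin's fixed valves (48.3 and 48.7 mm against 47.8–48.8 mm) and about 63 mm apart. Both valves are therefore flat on the floor. Handing in.

```bash
python3 -c "
from station import job; print(job.finish_job())"
```

```text
the job is handed in; nothing more can be done
None
```

I put all five parts away in the bins of their kind: the gauge, both brass valves and both blue-capped filters. Each was set down upright and released on the bin floor, and I handed the job in at about 31 s of the 134 s allowed. It reported no verdict.

- **Final pictures:** both cameras show every part upright in the right bin. The socket, clamp and orange and pink look-alikes look unmoved by eye; I did not re-measure them.
- **Valves:** they stand end to end and may be touching; I measured their knobs about 63 mm apart, for valves 62 mm long. The knob heights match the bin's own fixed valves to within about 1 mm, so neither leans or rests on the other.
- **Disagreement:** in the top view my picks of the facing pipe ends overlapped by about 6 mm. I put this down to blur, because the knob spacing and heights do not support it.

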